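# Hold a tube rack over the code reader

## Task

The orange rack of small tubes has to be read from below by the flat code reader, which stands on the other side of the two tip boxes. Pick the rack up, carry it level over the tip boxes and finish while still holding it in the gripper: motionless and level about 15 mm above the reader's dark glass, centred on the glass with its long side along the glass's long side (either way round). Do not put it down or let go, never touch the reader with anything, and leave all other things where they stand.

Things in the scene. Friction and masses are not known exactly. Their poses are not given: they have to be found in the camera images.
- microtube_rack: loose orange rack, 120 x 50 mm and 28 mm high, closed block with upright straight sides, with small tube caps standing up to 34 mm; about 0.14 kg (varies). To be gripped across its 50 mm width. Origin: centre of its underside; x along its 120 mm side, y along its 50 mm side, z up
- reader: flat code reader fixed to the bench, light housing 160 x 86 mm, 40 mm high, with a dark glass window, two thin red strips in it, in its top. Origin: centre of its underside; x along its 160 mm side, y along its 86 mm side, z up. It stands on either side of the tip boxes, the rack on the other. (A tall grey machine closes the right end of the bench; its near corner is about 0.57 m from the base axis, 15 degrees right of straight ahead: swing past it with the arm drawn in)
- reader_glass (a point): centre of the upper face of the reader's glass, 40 mm above the bench; the glass is flush with the housing's top and measures 136 mm along x and 66 mm along y; axes as the reader's
- tip_box_0: closed tip box, blue with clear lid, 82 x 118 mm, 78 mm high, loose; the nearer box of the row. Origin: centre of its underside; x along its 82 mm side, which points across the row; the row runs away from the robot
- tip_box_1: closed tip box, yellow with clear lid, 82 x 118 mm, 78 mm high, loose; the farther box of the row. Origin and axes as tip_box_0
- tea_carton: tall dark green carton, 145 x 138 mm, 249 mm high, behind the row of boxes; bystander. Origin: centre of its underside
- beaker: clear beaker, 55 mm wide, 70 mm high; bystander. Origin: centre of its underside
- buffer_bottle_0: clear bottle with blue cap, 56 mm wide, 137 mm high; bystander. Origin: centre of its underside
- buffer_bottle_1: clear bottle with blue cap, 68 mm wide, 167 mm high; bystander. Origin: centre of its underside
- tube50_2: standing tube with orange cap, 34 mm wide, 115 mm high; bystander. Origin: centre of its underside

How it is judged (in metres and radians):
On the way:
1. the rack is carried over the row of tip boxes, its underside above their lids (((x of microtube_rack in the frame of tip_box_0 between -0.05 and 0.05 m and y of microtube_rack in the frame of tip_box_0 between -0.13 and 0.13 m and height (world z) of microtube_rack above 0.08 m) or (x of microtube_rack in the frame of tip_box_1 between -0.05 and 0.05 m and y of microtube_rack in the frame of tip_box_1 between -0.13 and 0.13 m and height (world z) of microtube_rack above 0.08 m))).
At the end, for the whole second after the job is handed in: The rack is held in the fingers, at rest, its underside 6 to 28 mm above the glass, its centre within 8 mm of the glass's centre along either side, its long side within 0.1 rad of the glass's and level within 0.1 rad, not touching the reader (x of microtube_rack in the frame of reader_glass between -0.008 and 0.008 m and y of microtube_rack in the frame of reader_glass between -0.008 and 0.008 m and z of microtube_rack in the frame of reader_glass between 0.006 and 0.028 m and angle between the x axis of microtube_rack and the x axis of reader_glass, either way round below 0.1 rad and angle between microtube_rack's own z axis and vertical below 0.1 rad and linear speed of microtube_rack below 0.02 m/s and angular speed of microtube_rack below 0.1 rad/s and contact force between the fingers and microtube_rack above 1 N and contact force between microtube_rack and reader below 0.05 N); the arm keeps its last pose, push and grip.
It fails at once if the reader is touched (contact force between reader and anything else above 0.5 N).
It fails at once if the rack is tipped by more than 0.35 rad (angle between microtube_rack's own z axis and vertical above 0.35 rad).
It fails at once if a tip box or another bystander is moved by more than 20 mm (distance of any of tip_box_0, tip_box_1, tea_carton, beaker, buffer_bottle_0, buffer_bottle_1, tube50_2 from where it was at the start of the episode above 0.02 m).
It also fails if it takes over 42 s, if anything falls off the work surface, if the arm or the gripper's body presses on something with over 40 N, if the wrist force passes 120 N, or if a joint passes its speed limit or range.

## Robot

A 6-joint arm with a two-finger parallel gripper is mounted at the origin on a cart in front of the work surface, level with it; the furniture and walls round the work are solid. World frame = base frame: x ahead of the robot, y to its left, z up, the work surface at z = 0. Lengths are in mm, angles in rad, forces in N, time in s.
With the tool pointing down it reaches from about 275 to 1000 mm from the base axis. Payload 8.4 kg.
Tool frame: the origin (TCP) lies at the very end of the fingers, on their centre line; the grasp point (between the pads) lies 19 mm behind it (r.pinch_z is the distance from the TCP to the grasp point, in mm); z points along the fingers, y is the line along which they close (so a half turn about z gives the same grasp; the last joint's range is limited). The gripper opens to 85 mm and grips with 20 to 120 N. Pads are 22 mm wide; open, the fingers measure 114 mm over their backs; the gripper's body (76 mm by 85 mm) begins 54 mm behind the grasp point. The pads swing forward as they close: fully open they stand 13 mm farther back than shut.
Start: joints at [-1.119, 0.353, 1.633, -0, 1.155, -0.002], TCP at [273.989, -561.745, 231.281] pointing down, gripper open.
Joint ranges: [-2.63, 2.63], [-0.92, 2.1], [0.06, 2.66], [-1.3, 4.44], [0, 2.69], [-3.02, 3.02]. Speed limits (rad/s): [2.22, 2.22, 2.79, 3.14, 3.14, 3.14].

## Interface

Orientations are given as [roll, pitch, yaw] about the fixed x, y, z axes, in that order (R = Rz(yaw) Ry(pitch) Rx(roll)).
In Python, from rig import r gives the robot as it stands.
- The arm moves only by the tool carry_out, never from a script. Its argument "series" is a list of rows, each a list of 7 numbers: the turn, a rotation vector about the tool's x, y, z as a fraction of full scale, then the shift along the tool's x, y, z as a fraction of full scale, then the gripper command: -1 is fully open, 1 is shut, values between are in proportion. A call has 1 to 8 rows; each row is the pose to reach, as a shift and turn from the pose commanded when the call began, along the tool's axes at that moment, turning the shorter way round; what a row does not reach only later rows make up. Full scale, the value 1, is 0.25 m for a shift and pi rad for a turn. A row lasts 1/8 s, in which the tool goes at most 62.5 mm and 10.7 degrees, less where a joint would pass 70% of its speed; a pose out of reach is approached as far as the arm can. A call with a number of a shift or a turn outside -1 to 1 is refused whole. A call with a gripper value outside its range is refused whole. The fingers move at their own pace and stop on an object; "force" is the grip in N (left out, the last holds). Time passes only in rows, so rows that repeat a pose let the fingers close. It gives the time, the measured TCP pose, the force, the opening and the grip force at its end, in the units of the state.
- r.sense(): the state, without advancing time (a new reading comes with each control period).
- r.grab_frame(name): name is "scene" or "top" or "wrist"; returns the picture (480x640x3 uint8, red, green, blue); there is no depth.
- r.get_calibration(name): a dict with "K" (3x3 intrinsics, pixels), "distortion" ([k1, k2, p1, p2, k3] as OpenCV has them; the pictures are not rectified), "pose" (4x4, takes a point from camera to world coordinates). Camera axes: x right, y up, looking along -z (the intrinsics and any distortion apply to the point x, -y, -z); pixel columns grow to the right and rows downward; lengths in mm; the calibration is good to about 2 mm. A picture is of the moment at which its call begins: read the wrist's pose just before it. get_calibration takes no time and is no camera call; for the wrist camera it gives the pose at the moment of the call.
- r.sign_off(): hands the job in; it is judged then, once.
Trained networks look in the newest picture that a camera, given by its name, has taken for a name from the list of things; names that differ only in an ending like _2 or _b are one class to them, and where a whole thing is asked for, a point or a joint stands for the part that bears it (a point fixed in the world has none). Each returns a list of dicts, best first, with "score" (0 to 1); they miss things now and then, are a little off and sometimes report something else, mostly with a low value. They report only what shows in the picture. A call takes as long as a camera call.
- r.silhouettes(camera, label): "region" (480x640 bool, what is visible of it) and "position" ([row, column] in pixels, amid what is visible of it).
The state is a dict: "clock": time; "qpos": joint angles; "qvel": joint speeds; "joint_efforts": joint torques, N m; "eef_pos": TCP position; "tcp_rot": TCP orientation; "contact_force": force on the tool from outside, world axes, zero at the start; "wrist_torque": the same for the moment, N m; "opening": opening from 0.0 (shut) to 1.0 (fully open); "grasp_force": force on a finger pad.
Only numpy, scipy, OpenCV 4.12 (cv2) and the standard library are available. Lean on these libraries where they do the work, as an engineer would, in place of code of your own. Each camera call takes 0.05 s, during which the arm holds its last target. There are 200 camera calls.

## Working session

There is one attempt and no reset: what is moved stays moved. The work goes in short steps, Python scripts to look and compute and a tool call to move; the robot and the scene stay as the last step left them, time stands still between calls to the robot, and variables do not carry over. Pictures are saved under pics/ and viewed, at most 10 in all, crops included, and the job is handed in when it is done.

Besides the shell and the picture viewer there is one more tool, called after "Call:" by a JSON object that holds its "name" and its "arguments". carry_out: Moves the arm, as the interface text tells. Its arguments: {"type":"object","properties":{"series":{"type":"array"},"force":{"type":"number"}},"required":["series"]}

```bash
mkdir -p pics; cat > h.py <<'E'
from rig import r
import numpy as np, cv2
def cal(n):
    c=r.get_calibration(n); return np.array(c["K"],float),np.array(c["distortion"],float),np.array(c["pose"],float)
def ray(c,uv):
    K,d,P=c
    p=cv2.undistortPoints(np.array(uv,float).reshape(-1,1,2),K,d).reshape(-1,2)
    v=np.c_[p[:,0],-p[:,1],-np.ones(len(p))]@P[:3,:3].T
    return P[:3,3],v
def plane(c,uv,z):
    o,v=ray(c,uv); return o+v*((z-o[2])/v[:,2])[:,None]
def proj(c,X):
    K,d,P=c
    q=(np.array(X,float)-P[:3,3])@P[:3,:3]; q=q*[1,-1,-1]
    return cv2.projectPoints(q.reshape(-1,1,3),np.zeros(3),np.zeros(3),K,d)[0].reshape(-1,2)
def save(n,img): cv2.imwrite("pics/"+n+".png",img[:,:,::-1])
E
python3 - <<'E'
from h import *
for n in("top","scene"):
    save(n+"0",r.grab_frame(n)); c=cal(n)
    print(n,c[2][:3,3].round(),c[2][:3,2].round(2))
    for l,z in(("microtube_rack",28),("reader",40),("tip_box_0",78),("tip_box_1",78),("tea_carton",249),("beaker",70),("buffer_bottle_0",137),("tube50_2",115)):
        for s in r.silhouettes(n,l)[:3]:
            m=s["region"].astype(np.uint8)
            rc=cv2.minAreaRect(cv2.findNonZero(m))
            b=plane(c,cv2.boxPoints(rc),z)[:,:2]
            print(l,round(s["score"],2),np.round(s["position"]),m.sum(),b.round().tolist())
print(r.sense())
E
```

```text
top [364. 266. 940.] [-0.19  0.02  0.98]
microtube_rack 0.89 [289. 432.] 1490 [[464.0, 75.0], [494.0, 27.0], [395.0, -36.0], [365.0, 12.0]]
microtube_rack 0.7 [261. 341.] 2565 [[546.0, 254.0], [547.0, 168.0], [419.0, 169.0], [418.0, 252.0]]
reader 0.58 [269. 257.] 3442 [[538.0, 437.0], [551.0, 348.0], [391.0, 324.0], [379.0, 411.0]]
tip_box_0 0.88 [333. 347.] 2743 [[286.0, 236.0], [403.0, 234.0], [401.0, 148.0], [284.0, 152.0]]
tip_box_0 0.64 [260. 343.] 2602 [[536.0, 254.0], [537.0, 172.0], [416.0, 172.0], [415.0, 252.0]]
tip_box_1 0.88 [333. 347.] 2743 [[286.0, 236.0], [403.0, 234.0], [401.0, 148.0], [284.0, 152.0]]
tip_box_1 0.64 [260. 343.] 2602 [[536.0, 254.0], [537.0, 172.0], [416.0, 172.0], [415.0, 252.0]]
tea_carton 0.9 [139. 346.] 6201 [[665.0, 313.0], [772.0, 187.0], [658.0, 109.0], [558.0, 235.0]]
beaker 0.65 [186. 288.] 759 [[664.0, 345.0], [665.0, 289.0], [596.0, 287.0], [595.0, 343.0]]
buffer_bottle_0 0.71 [193. 208.] 1484 [[630.0, 524.0], [663.0, 469.0], [572.0, 414.0], [540.0, 468.0]]
buffer_bottle_0 0.67 [173. 240.] 988 [[660.0, 448.0], [686.0, 402.0], [610.0, 362.0]
[... 1118 characters left out ...]
0, 465.0]]
{'clock': 0.9, 'qpos': array([-1.11939264e+00,  3.52965082e-01,  1.63339200e+00, -6.55485710e-06,
        1.15521535e+00, -2.41686301e-03]), 'qvel': array([-0.00046257, -0.00085819, -0.00069214,  0.00091033,  0.00059526,
        0.00016   ]), 'joint_efforts': array([-6.22010407e-05, -6.05143261e+01, -3.42444098e+01,  2.46720610e-04,
        1.19421275e-03,  5.63838069e-05]), 'eef_pos': array([ 273.99202038, -561.74581538,  231.30621879]), 'tcp_rot': array([3.14157245e+00, 6.04582705e-06, 4.53823199e-01]), 'contact_force': array([-0.19112393, -0.07950909,  0.12965799]), 'wrist_torque': array([ 0.03569238, -0.02433535, -0.01774759]), 'grasp_force': 0.0, 'opening': 1.001692904585856}
```

View pics/top0.png

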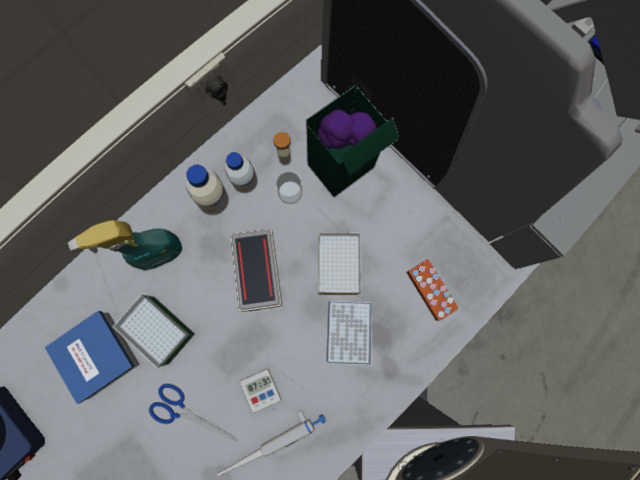

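View pics/scene0.png

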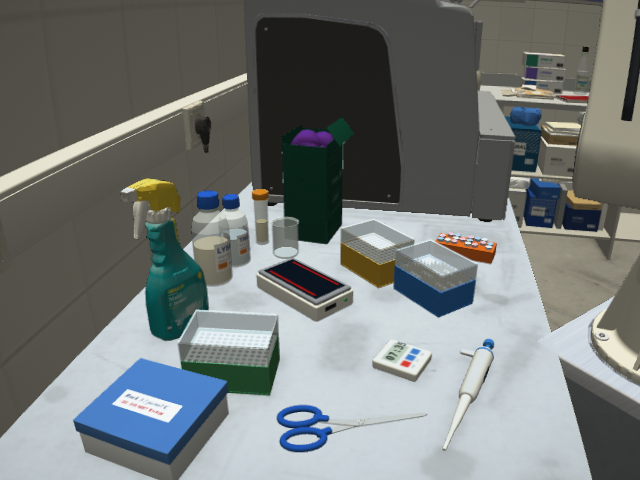

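The top view shows the rack at px (432,289), the boxes at (347,333) and (343,260), and the reader at (257,269). The scene view confirms this layout. Next I'll fit the rack and reader poses with box models.

```bash
cat >> h.py <<'E'
from scipy.optimize import minimize
def fitbox(obs,dims,x0,z0=0):
    # obs: list of (cal, mask); maximise mean IoU of projected box
    l,w,h=dims
    L=np.array([[a*l/2,b*w/2,c] for a in(-1,1) for b in(-1,1) for c in(0,h)])
    def render(c,p):
        s,k=np.sin(p[2]/50),np.cos(p[2]/50)
        X=L@np.array([[k,s,0],[-s,k,0],[0,0,1]])+[p[0],p[1],z0]
        im=np.zeros((480*2,640*2),np.uint8)
        cv2.fillConvexPoly(im,np.round((cv2.convexHull(proj(c,X).astype(np.float32))*2+.5)*16).astype(np.int32),1,shift=4); return im
    big=[(c,cv2.resize(m.astype(np.uint8),None,fx=2,fy=2,interpolation=cv2.INTER_NEAREST)) for c,m in obs]
    f=lambda p:-np.mean([(lambda a:(a&m).sum()/(a|m).sum())(render(c,p)) for c,m in big])
    s=minimize(f,[x0[0],x0[1],x0[2]*50],method="Nelder-Mead",options=dict(initial_simplex=np.array([[0,0,0],[8,0,0],[0,8,0],[0,0,5]])+[x0[0],x0[1],x0[2]*50]))
    return [*s.x[:2].round(1),round(s.x[2]/50,4)],round(-s.fun,3)
E
python3 - <<'E'
from h import *
c={n:cal(n) for n in("top","scene")}
M={}
for n in c:
    img=r.grab_frame(n)
    for l in("microtube_rack","reader","tip_box_0"):
        M[n,l]=[s["region"] for s in r.silhouettes(n,l)]
o=lambda n,l:(c[n],M[n,l][0])
print("rack",fitbox([o("top","microtube_rack")],(120,50,29),(429,19,.567)))
for ns in(["top"],["scene"],["top","scene"]): print("reader",ns,fitbox([o(n,"reader") for n in ns],(160,86,40),(465,380,.148)))
for m,x in zip(M["top","tip_box_0"],((345,192,0),(477,212,0))): print("box",fitbox([(c["top"],m)],(118,82,78),x))
# glass: dark pixels inside reader region, top view
img=r.grab_frame("top"); m=M["top","reader"][0]
m=cv2.erode(m.astype(np.uint8),np.ones((5,5)))
red=(img[:,:,0]>120)&(img[:,:,1]<80)
d=(((img.max(2)<110)|red)&(m>0)).astype(np.uint8); d=cv2.morphologyEx(d,cv2.MORPH_CLOSE,np.ones((5,5)))
rc=cv2.minAreaRect(cv2.findNonZero(d)); b=plane(c["top"],cv2.boxPoints(rc),40)[:,:2]
print("glass",b.mean(0),b.round(1).tolist())
E
```

```text
rack ([np.float64(432.5), np.float64(17.6), np.float64(0.5493)], np.float64(0.919))
reader ['top'] ([np.float64(465.6), np.float64(381.0), np.float64(0.1561)], np.float64(0.943))
reader ['scene'] ([np.float64(472.4), np.float64(380.7), np.float64(0.092)], np.float64(0.851))
reader ['top', 'scene'] ([np.float64(466.1), np.float64(381.3), np.float64(0.1444)], np.float64(0.889))
box ([np.float64(343.4), np.float64(193.0), np.float64(-0.0023)], np.float64(0.969))
box ([np.float64(477.5), np.float64(212.2), np.float64(0.0158)], np.float64(0.966))
glass [461.78278221 381.88492838] [[528.6, 426.9], [538.3, 360.1], [394.7, 337.7], [385.5, 402.7]]
```

Call:
{"name": "carry_out", "arguments": {"series": [[0, 0, 0, 0.25, 0.9, -0.1, -1], [0, 0, 0, 0.25, 0.9, -0.1, -1], [0, 0, 0, 0.25, 0.9, -0.1, -1], [0, 0, 0, 0.25, 0.9, -0.1, -1]]}}

```text
clock: 1.85
eef_pos: [430.4, -738.0, 256.2]
tcp_rot: [3.141, -0.0, 0.454]
contact_force: [0.3, 0.0, 0.7]
opening: 0.998
grasp_force: 0.0
```

I had the sign of tool y wrong (it points toward world −y here), and nothing was touched. I'll go back and draw the arm in.

Call:
{"name": "carry_out", "arguments": {"series": [[0, 0, 0, 0.01, -1, -0.1, -1], [0, 0, 0, 0.01, -1, -0.1, -1], [0, 0, 0, 0.01, -1, -0.1, -1], [0, 0, 0, 0.01, -1, -0.1, -1], [0, 0, 0, 0.01, -1, -0.1, -1]]}}

```text
clock: 2.48
eef_pos: [319.6, -507.1, 281.7]
tcp_rot: [-3.14, 0.0, 0.454]
contact_force: [1.3, -0.6, -0.5]
opening: 1.003
grasp_force: 0.0
```

Call:
{"name": "carry_out", "arguments": {"series": [[0, 0, 0, 0.01, -0.96, 0, -1], [0, 0, 0, 0.01, -0.96, 0, -1], [0, 0, 0, 0.01, -0.96, 0, -1], [0, 0, 0, 0.01, -0.96, 0, -1], [0, 0, 0, 0.01, -0.96, 0, -1]]}}

```text
clock: 3.1
eef_pos: [217.7, -292.3, 281.6]
tcp_rot: [3.141, -0.0, 0.454]
contact_force: [1.3, -0.4, 0.2]
opening: 0.999
grasp_force: 0.0
```

Call:
{"name": "carry_out", "arguments": {"series": [[0, 0, 0, 0.7, -0.69, 0, -1], [0, 0, 0, 0.7, -0.69, 0, -1], [0, 0, 0, 0.7, -0.69, 0, -1], [0, 0, 0, 0.7, -0.69, 0, -1], [0, 0, 0, 0.7, -0.69, 0, -1], [0, 0, 0, 0.7, -0.69, 0, -1]]}}

```text
clock: 3.85
eef_pos: [301.3, -62.6, 281.7]
tcp_rot: [3.141, -0.0, 0.456]
contact_force: [-0.2, 0.0, 1.0]
opening: 0.996
grasp_force: 0.0
```

Call:
{"name": "carry_out", "arguments": {"series": [[0, 0, -0.03, 0.61, -0.05, 0.2, -1], [0, 0, -0.03, 0.61, -0.05, 0.2, -1], [0, 0, -0.03, 0.61, -0.05, 0.4, -1], [0, 0, -0.03, 0.61, -0.05, 0.4, -1], [0, 0, -0.03, 0.61, -0.05, 0.4, -1], [0, 0, -0.03, 0.61, -0.05, 0.4, -1]]}}

```text
clock: 4.6
eef_pos: [432.2, 14.5, 182.8]
tcp_rot: [3.14, -0.002, 0.546]
contact_force: [-0.4, -0.8, -1.0]
opening: 1.002
grasp_force: 0.0
```

```bash
python3 - <<'E'
from h import *
s=r.sense(); print(s["clock"],s["eef_pos"],s["tcp_rot"],s["qpos"])
c=cal("wrist"); img=r.grab_frame("wrist"); save("w1",img)
print(c[2][:3,3].round(),c[2][:3,2].round(2))
for q in r.silhouettes("wrist","microtube_rack")[:2]:
    m=q["region"]; print(q["score"],q["position"],m.sum(), fitbox([(c,m)],(120,50,28),(432,18,.55)))
    b=cv2.boxPoints(cv2.minAreaRect(cv2.findNonZero(m.astype(np.uint8))))
    p=plane(c,b,28)[:,:2]; print(p.round(1).tolist(),p.mean(0))
E
```

```text
4.6 [432.15258245  14.52931184 182.81324598] [ 3.14034163e+00 -1.85045302e-03  5.45842116e-01] [ 3.02786494e-02  1.09115866e-01  2.07732161e+00 -2.16027332e-04
  9.52928485e-01  1.05535897e+00]
[497.  55. 326.] [0.25 0.16 0.95]
0.75 [212.0, 315.7] 8453 ([np.float64(431.0), np.float64(17.2), np.float64(0.5491)], np.float64(0.966))
[[470.5, 70.7], [496.0, 28.7], [395.0, -35.7], [366.4, 11.5]] [431.96231135  18.77024446]
```

View pics/w1.png

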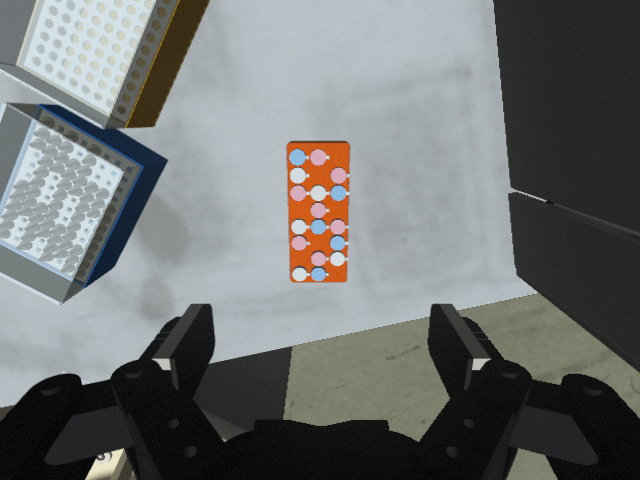

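The wrist view shows the rack at px (319,212), aligned with the gripper. I'll descend and grip.

Call:
{"name": "carry_out", "arguments": {"series": [[0, 0, -0.001, 0.003, -0.012, 0.2, -1], [0, 0, -0.001, 0.003, -0.012, 0.4, -1], [0, 0, -0.001, 0.003, -0.012, 0.55, -1], [0, 0, -0.001, 0.003, -0.012, 0.63, -1], [0, 0, -0.001, 0.003, -0.012, 0.69, -1], [0, 0, -0.001, 0.003, -0.012, 0.71, -1], [0, 0, -0.001, 0.003, -0.012, 0.71, -1], [0, 0, -0.001, 0.003, -0.012, 0.71, -1]]}}

```text
clock: 5.7
eef_pos: [431.5, 18.8, 4.5]
tcp_rot: [3.141, -0.001, 0.551]
contact_force: [-0.2, -0.1, 0.9]
opening: 1.0
grasp_force: 0.0
```

Call:
{"name": "carry_out", "arguments": {"series": [[0, 0, 0, 0, 0, 0, 0.0], [0, 0, 0, 0, 0, 0, 0.2], [0, 0, 0, 0, 0, 0, 0.4], [0, 0, 0, 0, 0, 0, 1], [0, 0, 0, 0, 0, 0, 1], [0, 0, 0, 0, 0, 0, 1], [0, 0, 0, 0, 0, 0, 1], [0, 0, 0, 0, 0, 0, 1]], "force": 45}}

```text
clock: 6.7
eef_pos: [431.2, 18.8, 4.3]
tcp_rot: [3.141, -0.001, 0.551]
contact_force: [-1.0, -1.0, 8.3]
opening: 0.574
grasp_force: 45.9
```

Call:
{"name": "carry_out", "arguments": {"series": [[0, 0, 0, 0, 0, -0.03, 1], [0, 0, 0, 0, 0, -0.1, 1], [0, 0, 0, 0, 0, -0.25, 1], [0, 0, 0, 0, 0, -0.45, 1], [0, 0, 0, 0, 0, -0.62, 1], [0, 0, 0, 0, 0, -0.66, 1], [0, 0, 0, 0, 0, -0.66, 1], [0, 0, 0, 0, 0, -0.66, 1]]}}

```text
clock: 7.7
eef_pos: [429.7, 18.8, 167.3]
tcp_rot: [-3.14, 0.002, 0.551]
contact_force: [0.1, 0.5, -1.4]
opening: 0.574
grasp_force: 48.0
```

```bash
python3 - <<'E'
from h import *
s=r.sense(); print(s["clock"],s["eef_pos"],s["tcp_rot"],s["qpos"],s["contact_force"],s["grasp_force"])
c=cal("wrist"); img=r.grab_frame("wrist"); save("w2",img)
for n in("wrist","top"):
    c=cal(n); r.grab_frame(n)
    for q in r.silhouettes(n,"microtube_rack")[:1]:
        m=q["region"]; print(n,q["score"],q["position"],m.sum(), fitbox([(c,m)],(120,50,30),(432,18,.55),165))
E
```

```text
7.7 [429.6735839   18.76858112 167.32533201] [-3.14027742e+00  2.36083111e-03  5.51211250e-01] [ 4.01715047e-02  1.31229298e-01  2.09369907e+00 -9.36851027e-06
  9.19366749e-01  1.05976382e+00] [ 0.14673681  0.51044116 -1.35970778] 47.96808421611786
wrist 0.86 [289.8, 320.9] 34953 ([np.float64(428.7), np.float64(17.7), np.float64(0.553)], np.float64(0.808))
top 0.63 [272.8, 451.7] 1405 ([np.float64(427.8), np.float64(20.7), np.float64(0.5368)], np.float64(0.576))
```

View pics/w2.png

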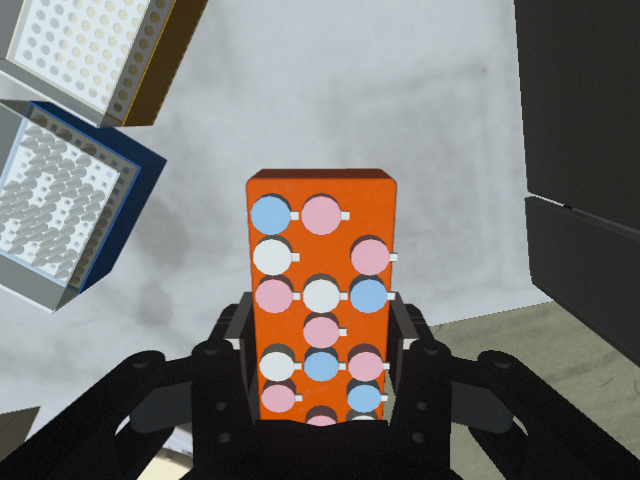

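```bash
python3 - <<'E'
from h import *
from scipy.spatial.transform import Rotation as Ro
s=r.sense(); c=cal("wrist")
R=Ro.from_euler("xyz",s["tcp_rot"]).as_matrix()
for dx in(-5,0,5):
  for p in(-.05,0,.05):
    Q=Ro.from_rotvec([0,p,0]).as_matrix()   # rack pitch about tool y at grasp point
    L=np.array([[60,-25,4.4-28],[60,25,4.4-28],[60,-25,4.4],[60,25,4.4],[0,-25,4.4-28],[0,25,4.4-28]])+[dx,0,0]
    L=(L-[0,0,-10])@Q.T+[0,0,-10]
    print(dx,p,proj(c,L@R.T+s["eef_pos"]).round().tolist())
E
```

```text
-5 -0.05 [[247.0, 186.0], [397.0, 186.0], [260.0, 178.0], [384.0, 178.0], [255.0, 347.0], [389.0, 347.0]]
-5 0 [[245.0, 189.0], [399.0, 189.0], [259.0, 177.0], [385.0, 177.0], [255.0, 349.0], [389.0, 348.0]]
-5 0.05 [[244.0, 193.0], [401.0, 193.0], [258.0, 176.0], [386.0, 176.0], [255.0, 350.0], [389.0, 350.0]]
0 -0.05 [[246.0, 171.0], [398.0, 171.0], [260.0, 165.0], [384.0, 165.0], [254.0, 335.0], [390.0, 335.0]]
0 0 [[244.0, 174.0], [400.0, 174.0], [258.0, 164.0], [385.0, 164.0], [254.0, 337.0], [390.0, 337.0]]
0 0.05 [[243.0, 178.0], [402.0, 178.0], [257.0, 163.0], [387.0, 163.0], [255.0, 338.0], [389.0, 338.0]]
5 -0.05 [[245.0, 155.0], [399.0, 155.0], [259.0, 152.0], [385.0, 152.0], [254.0, 323.0], [390.0, 323.0]]
5 0 [[243.0, 158.0], [401.0, 158.0], [258.0, 151.0], [386.0, 151.0], [254.0, 325.0], [390.0, 325.0]]
5 0.05 [[241.0, 162.0], [403.0, 162.0], [256.0, 150.0], [388.0, 150.0], [254.0, 327.0], [390.0, 327.0]]
```

```bash
python3 - <<'E'
import cv2
i=cv2.imread("pics/w2.png")[150:430,220:420]; cv2.imwrite("pics/w2c.png",cv2.resize(i,None,fx=2,fy=2,interpolation=cv2.INTER_NEAREST))
E
```

```text
(no output)
```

View pics/w2c.png

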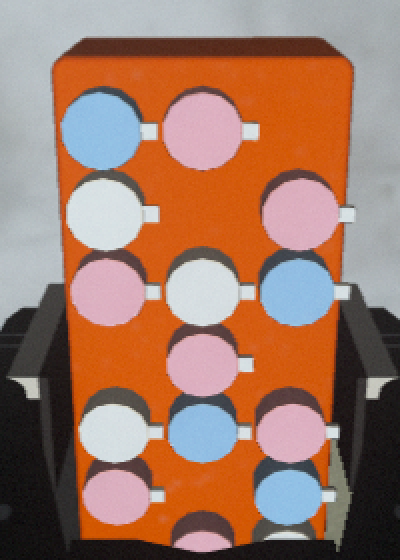

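The rack is held level, with its centre about 1 mm back along tool x. I'll move over the tip boxes, turning as I go, and measure the reader with the wrist camera there.

Call:
{"name": "carry_out", "arguments": {"series": [[0, 0, 0.01, 0.03, -0.05, 0, 1], [0, 0, 0.03, 0.1, -0.16, 0, 1], [0, 0, 0.06, 0.19, -0.31, 0, 1], [0, 0, 0.09, 0.28, -0.46, 0, 1], [0, 0, 0.11, 0.35, -0.58, 0, 1], [0, 0, 0.126, 0.39, -0.63, 0, 1], [0, 0, 0.126, 0.39, -0.63, 0, 1], [0, 0, 0.126, 0.39, -0.63, 0, 1]]}}

```text
clock: 8.95
eef_pos: [431.0, 203.5, 168.4]
tcp_rot: [3.141, 0.001, 0.156]
contact_force: [0.3, 0.5, -1.7]
opening: 0.575
grasp_force: 47.9
```

```bash
python3 - <<'E'
from h import *
s=r.sense(); print(s["clock"],s["eef_pos"],s["tcp_rot"],s["qpos"],s["grasp_force"])
c=cal("wrist"); img=r.grab_frame("wrist"); save("w3",img)
for q in r.silhouettes("wrist","reader")[:1]:
    m=q["region"]; print(q["score"],q["position"],m.sum(), fitbox([(c,m)],(160,86,40),(464,381,.155)))
for x,y,a in((465.6,381,.155),(461.8,381.9,.155)):
    L=np.array([[68,33],[68,-33],[-68,-33],[-68,33]])
    X=np.c_[L@np.array([[np.cos(a),np.sin(a)],[-np.sin(a),np.cos(a)]])+[x,y],[40]*4]
    print(proj(c,X).round(1).tolist())
E
```

```text
8.95 [431.03944706 203.45309153 168.38598364] [3.14108756e+00 9.76692308e-04 1.56448496e-01] [ 4.38009175e-01  2.00491464e-01  2.00346244e+00 -2.65031850e-04
  9.38717340e-01  1.85251346e+00] 47.862762808799744
0.59 [123.2, 92.3] 30039 ([np.float64(464.4), np.float64(383.8), np.float64(0.1926)], np.float64(0.906))
[[12.7, 35.2], [112.7, 35.0], [142.2, 233.0], [56.4, 232.9]]
[[11.8, 41.3], [111.4, 41.1], [141.0, 237.5], [55.5, 237.4]]
```

View pics/w3.png

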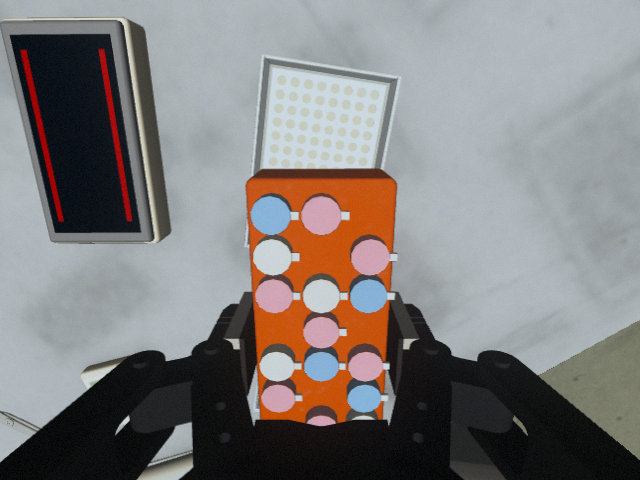

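The wrist view shows the glass corners at about (8,35), (112,35), (142,232) and (54,233). They match the pose (465.5, 382, 0.155) to about 1 mm. I'll move above the glass.

Call:
{"name": "carry_out", "arguments": {"series": [[0, 0, 0, 0.02, -0.05, 0, 1], [0, 0, 0, 0.06, -0.17, 0, 1], [0, 0, 0, 0.12, -0.33, 0, 1], [0, 0, 0, 0.18, -0.49, 0, 1], [0, 0, 0, 0.23, -0.62, 0, 1], [0, 0, 0, 0.252, -0.684, 0.1, 1], [0, 0, 0, 0.252, -0.684, 0.2, 1], [0, 0, 0, 0.252, -0.684, 0.2, 1]]}}

```text
clock: 10.05
eef_pos: [466.0, 382.3, 116.9]
tcp_rot: [3.14, 0.003, 0.156]
contact_force: [-0.2, 0.0, -1.3]
opening: 0.574
grasp_force: 47.8
```

```bash
python3 - <<'E'
from h import *
s=r.sense(); print(s["clock"],s["eef_pos"],s["tcp_rot"],s["grasp_force"])
save("t2",r.grab_frame("top")[170:370,160:400].repeat(3,0).repeat(3,1))
E
```

```text
10.05 [466.00812172 382.34622186 116.85555398] [3.13968409 0.00342643 0.15559975] 47.76765704154968
```

View pics/t2.png

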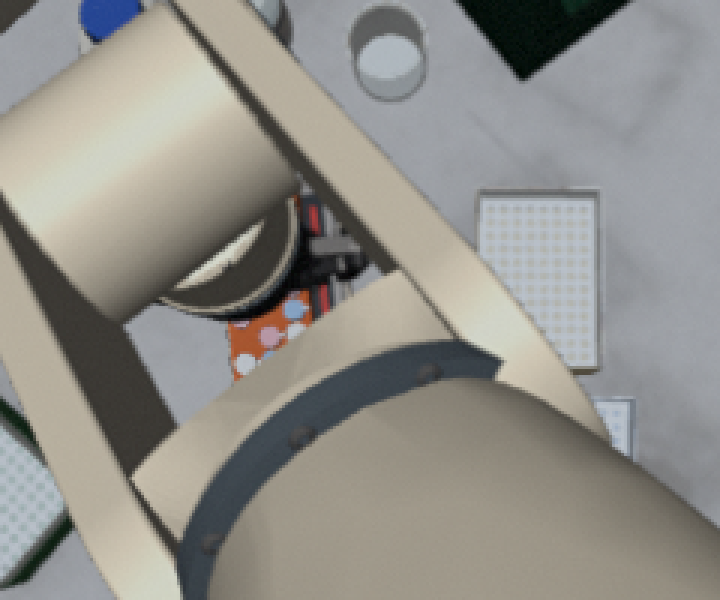

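The top view is blocked by the arm. I'll go down partway and check clearance from the scene camera.

Call:
{"name": "carry_out", "arguments": {"series": [[0, 0, 0, 0, 0, 0.03, 1], [0, 0, 0, 0, 0, 0.08, 1], [0, 0, 0, 0, 0, 0.13, 1], [0, 0, 0, 0, 0, 0.15, 1], [0, 0, 0, 0, 0, 0.15, 1]]}}

```text
clock: 10.72
eef_pos: [466.9, 382.5, 80.7]
tcp_rot: [3.141, 0.001, 0.155]
contact_force: [-0.3, 0.6, -2.0]
opening: 0.578
grasp_force: 47.8
```

```bash
python3 - <<'E'
from h import *
s=r.sense(); print(s["clock"],s["eef_pos"],s["tcp_rot"],s["grasp_force"])
save("s2",r.grab_frame("scene")[130:370,150:470].repeat(2,0).repeat(2,1))
E
```

```text
10.725 [466.92348391 382.49877905  80.70971807] [3.14107564e+00 8.84197282e-04 1.55284034e-01] 47.84464359283447
```

View pics/s2.png

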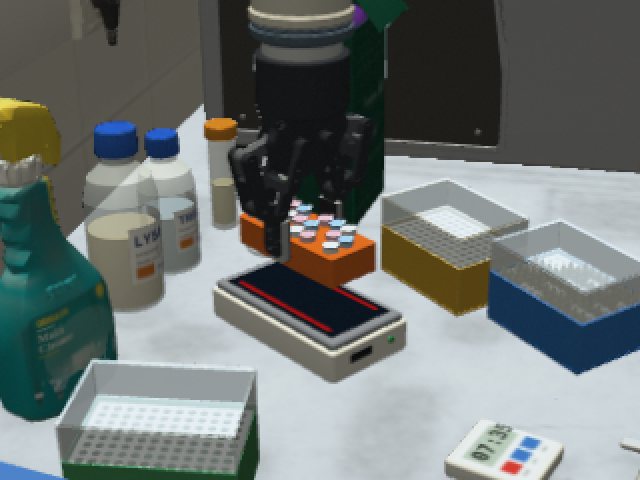

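The rack is level over the glass and everything is clear. Now the final descent of about 20 mm.

Call:
{"name": "carry_out", "arguments": {"series": [[0, 0, 0, 0, 0, 0.02, 1], [0, 0, 0, 0, 0, 0.04, 1], [0, 0, 0, 0, 0, 0.06, 1], [0, 0, 0, 0, 0, 0.075, 1], [0, 0, 0, 0, 0, 0.082, 1], [0, 0, 0, 0, 0, 0.082, 1], [0, 0, 0, 0, 0, 0.082, 1], [0, 0, 0, 0, 0, 0.082, 1]]}}

```text
clock: 11.78
eef_pos: [467.3, 382.8, 60.9]
tcp_rot: [-3.141, -0.0, 0.155]
contact_force: [0.5, -0.0, -2.3]
opening: 0.574
grasp_force: 47.8
```

```bash
python3 - <<'E'
from h import *
s=r.sense(); print(s["clock"],s["eef_pos"],s["tcp_rot"],s["grasp_force"])
c=cal("scene"); img=r.grab_frame("scene"); save("s3",img[190:350,230:390].repeat(3,0).repeat(3,1))
a=.155;L=np.array([[x,y,z] for x in(60,-60) for y in(-25,25) for z in(55.5,83.5)])
R=np.array([[np.cos(a),np.sin(a),0],[-np.sin(a),np.cos(a),0],[0,0,1]])
G=np.array([[68,33,40],[68,-33,40],[-68,-33,40],[-68,33,40]])
for X in(L,G): print(((proj(c,X@R+[465.5,382,0])-[230,190])*3).round().tolist())
E
```

```text
11.775 [467.25597524 382.80933262  60.94995621] [-3.14145288e+00 -2.02696803e-04  1.55314619e-01] 47.84462034702301
[[187.0, 189.0], [186.0, 146.0], [121.0, 214.0], [119.0, 170.0], [326.0, 258.0], [327.0, 212.0], [259.0, 288.0], [259.0, 241.0]]
[[103.0, 237.0], [190.0, 204.0], [347.0, 283.0], [258.0, 324.0]]
```

View pics/s3.png

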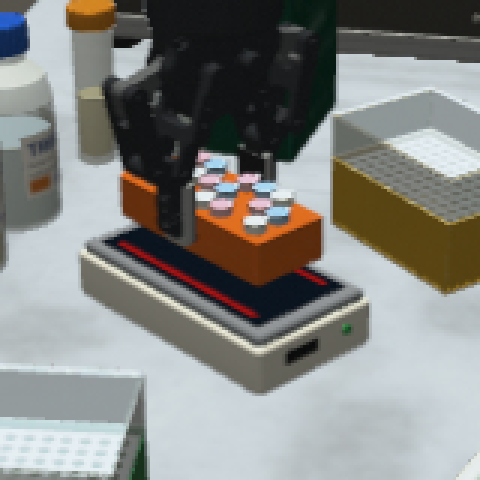

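```bash
python3 -c "
from rig import r
print(r.sign_off())"
```

```text
the job is handed in; nothing more can be done
None
```

I handed the job in at about 11.8 s on the robot's clock, with the rack gripped, level and still about 16 mm above the centre of the reader's glass, by my measurements; no verdict came back.

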